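# Load the moisture tester's sample tray

## Robot

A 6-joint arm with a two-finger parallel gripper is mounted at the origin on the work surface. World frame = base frame: x ahead of the robot, y to its left, z up, the work surface at z = 0. Lengths are in m, angles in rad, forces in N, time in s.
With the tool pointing down it reaches from about 0.3 to 0.875 m from the base axis. Payload 6.4 kg.
Tool frame: the origin (TCP) lies on the centre line of the jaws, within the pads' length; the fingertips stand 11 mm ahead of it and the grasp point (between the pads) lies 8 mm behind it; x points along the fingers, y is the direction in which the jaws open and shut, and the axes are right-handed (so a half turn about x gives the same grasp; the last joint's range is limited). The gripper opens to 85 mm and grips with 20 to 120 N. Pads are 22 mm wide; open, the fingers measure 114 mm over their backs; the gripper's body (76 mm by 85 mm) begins 54 mm behind the grasp point. The pads swing forward as they close: fully open they stand 13 mm farther back than shut.
Start: joints at [-1.498, 0.181, 1.607, -0, 1.354, -0.206], TCP at [0.158, -0.553, 0.242] pointing down, gripper open.
Joint ranges: [-2.99, 2.99], [-0.89, 2.07], [0.3, 2.58], [-1.14, 4.28], [0, 2.63], [-3.12, 3.12]. Speed limits (rad/s): [2.57, 2.57, 3.01, 3.14, 3.14, 3.14].

## Interface

Orientations are given as a unit quaternion [w, x, y, z].
In Python, from bench import ctrl, camera, hand_in gives the robot as it stands. The module is installed in compiled form; this text tells all that it offers.
- The arm moves only by the tool drive_tool, never from a script. Its argument "increments" is a list of rows, each a list of 7 numbers: the shift along the tool's x, y, z in m, then the turn, a rotation vector about the tool's x, y, z in degrees, then the gripper's target within -1 to 1 (fully open at 1, half-way at 0, shut at -1). In form: [[dx, dy, dz, rx, ry, rz, claw], ...]. A call has 1 to 10 rows; each row shifts and turns the commanded pose from where the row before left it, along the tool's axes as they then stand; what a row does not reach is not made up. A row lasts 1/8 s, in which the tool goes at most 62.5 mm and 10.7 degrees, less where a joint would pass 70% of its speed; a pose out of reach is approached as far as the arm can. A call is refused whole if a number of a shift passes 0.0625 or a number of a turn 10.7, either way. A call with a gripper value outside its range is refused whole. The fingers move at their own pace and stop on an object; the grip force is fixed at half the most. Time passes only in rows, so rows that do not move let the fingers close. It gives the time, the measured TCP pose, the force and the opening at its end, in the units of the state.
- ctrl.get_obs(): the state, without advancing time (a new reading comes with each control period).
- camera(name): name is "side" or "top" or "wrist"; returns a dict with "img" (400x640x3 uint8, red, green, blue), "depth" (400x640 float32, m along the optical axis (not along the pixel's ray), 0 where there is no reading), "fx", "fy", "cx", "cy" (pixels), "world_from_camera" (4x4, takes a point from camera to world coordinates); the wrist camera has in their place "hand_eye" (4x4, takes a point from camera to tool coordinates, whose origin is the TCP and whose axes are the tool frame's). Camera axes: x right, y down, z forward; pixel columns grow to the right and rows downward; lengths in m; the calibration is good to about 2 mm. A picture is of the moment at which its call begins: read the wrist's pose just before it.
- hand_in(): hands the job in, once; it reports no verdict.
The state is a dict: "time_s": time; "q": joint angles; "dq": joint speeds; "joint_efforts": joint torques, N m; "eef_pos": TCP position; "eef_rot": TCP orientation; "wrist_force": force on the tool from outside, world axes, zero at the start; "torque": the same for the moment, N m; "opening": opening from 0.0 (shut) to 1.0 (fully open).
Only numpy, scipy, OpenCV 4.12 (cv2) and the standard library are available. Lean on these libraries where they do the work, as an engineer would, in place of code of your own. Each camera call takes 0.05 s, during which the arm holds its last target.

## Task

Press the tester's closed tray so that it springs open, stand the small squat jar upright in the round recess of the tray, then press the tray fully home so that it latches and let go, making sure that it stays shut with the jar still standing inside. Leave the tall jar, the beaker and the wooden frame where they are.

Things in the scene. Friction and masses are not known exactly. Their poses are not given: they have to be found in the camera images.
- tray (a joint): How far the tray is out of the tester, in m: 0 = latched, 0.105 = fully out, -0.012 = hard stop. Push-push catch; a damped spring drives the tray outwards (about 2 N, fully out within 1 s). Press it to the stop (a stop at 12 to 18 N serves) and back away: a latched tray springs fully out; an open one returns to 0 and stays. Pressed less deep than -0.010 it goes back to how it was. A further press reopens it.
- pad_face (a point): Centre of the outer face of the black push pad, 60 mm wide, 28 mm high, standing 28 mm out from the white tray front (114 mm wide, 68 mm high, top edge 80 mm above the table). The face's centre is 48 mm above the table; it moves with the tray. Axes: +x = direction of pressing in (level), z up; the tray slides out along -x.
- recess (a point): Centre of the tray floor within its round recess, 20 mm above the table; moves with the tray; axes as pad_face. The recess is a ring, inner diameter 55 mm, outer 62 mm, wall 10 mm high, 80 mm further in (+x) than the pad's face. When the tray is out, its centre is 44 mm from the tray front and 55 mm from the housing: grip the jar along the tray's y axis to leave room for the fingers.
- mouth (a point): Centre of the tray opening in the front face of the grey tester housing, 48 mm above the table. Same axes as pad_face. The housing is fixed to the table, 240 mm long (along +x from here), 150 mm wide, 95 mm high; its underside is on the table. The inner ceiling is 85 mm above the table.
- jar_center (a point): Centre of the small squat amber glass jar with brass-coloured cap that is to be loaded: diameter 48 mm, height 50 mm, about 0.12 kg, no label; the point is 25 mm above its underside, z up along its axis. It starts upright on the table.
- tall_jar_center (a point): Bystander: tall amber jar with brass-coloured cap and paper label, diameter 60 mm, height 115 mm; centre, 57 mm above its underside.
- beaker_center (a point): Bystander: white open plastic beaker, rim diameter 72 mm, height 85 mm; centre, 42 mm above its underside.
- frame_center (a point): Bystander: dark wooden moulding frame lying flat, 170 x 125 x 25 mm; centre, 12 mm above the table.
There are look-alikes about, which are no part of the job. Of the things like the part that bears jar_center, leave any that is pink; of the rest the smaller one is meant.

How it is judged:
By the outcome, as a careful person would: the job done as asked, in the order asked, and still so for the second after the job is handed in, with the robot touching nothing.
It also fails if it takes over 72 s, if anything falls off the work surface, if the arm or the gripper's body presses on something with over 40 N, if the wrist force passes 120 N, or if a joint passes its speed limit or range.

## Working session

There is one attempt and no reset: what is moved stays moved. The work goes in short steps, Python scripts to look and compute and a tool call to move; the robot and the scene stay as the last step left them, time stands still between calls to the robot, and variables do not carry over. Pictures are saved under pics/ and viewed, and the job is handed in when it is done.

Besides the shell and the picture viewer there is one more tool, called after ">>>" as name(argument=value, ...), one argument or row to a line, values as JSON. drive_tool: Moves the arm, as the interface text tells. Its arguments: {"type":"object","properties":{"increments":{"type":"array","items":{"type":"array","items":{"type":"number"}}}},"required":["increments"]}

```bash
mkdir -p pics; cat > h.py <<'E'
import numpy as np, cv2
from bench import ctrl, camera, hand_in
from scipy.spatial.transform import Rotation as R
def T():
    o=ctrl.get_obs(); w,x,y,z=o["eef_rot"]; M=np.eye(4); M[:3,:3]=R.from_quat([x,y,z,w]).as_matrix(); M[:3,3]=o["eef_pos"]; return M
def snap(n,f):
    t=T(); c=camera(n); W=c["world_from_camera"] if n!="wrist" else t@np.array(c["hand_eye"])
    c["W"]=np.array(W); cv2.imwrite("pics/"+f,c["img"][:,:,::-1]); np.savez("pics/"+f+".npz",img=c["img"],depth=c["depth"],W=c["W"],K=[c["fx"],c["fy"],c["cx"],c["cy"]]); return c
def plane(c,u,v,z):
    K=c["K"] if "K" in c else [c["fx"],c["fy"],c["cx"],c["cy"]]
    d=c["W"][:3,:3]@np.array([(u-K[2])/K[0],(v-K[3])/K[1],1]); o=c["W"][:3,3]; return o+d*(z-o[2])/d[2]
def pt(c,u,v):
    K=c["K"] if "K" in c else [c["fx"],c["fy"],c["cx"],c["cy"]]
    d=c["depth"][int(v),int(u)]; return (c["W"]@np.array([(u-K[2])/K[0]*d,(v-K[3])/K[1]*d,d,1]))[:3]
E
python3 - <<'E'
from h import *
for n in("top","side","wrist"): snap(n,n+"0.png")
o=ctrl.get_obs();print(o); print(np.round(T(),3))
E
```

```text
{'time_s': 0.15, 'q': array([-1.49830108e+00,  1.81385475e-01,  1.60770908e+00,  2.82695435e-05,
        1.35381798e+00, -2.06308586e-01]), 'dq': array([-0.00020004, -0.00136698, -0.0032047 , -0.00037268,  0.00070652,
       -0.00023681]), 'joint_efforts': array([ 1.07775013e-03, -4.45258462e+01, -3.51692283e+01, -3.29540226e-04,
        5.78870560e-03,  1.51457505e-05]), 'eef_pos': array([ 0.15823574, -0.55240424,  0.24161608]), 'eef_rot': array([ 0.09778598,  0.70028842,  0.09871589, -0.70020655]), 'wrist_force': array([-0.0920723 , -0.28894811,  0.63419573]), 'torque': array([-0.0044846 ,  0.02064599,  0.0145367 ]), 'opening': 1.005429426733685}
[[-0.     0.275 -0.961  0.158]
 [ 0.001 -0.961 -0.275 -0.552]
 [-1.    -0.001 -0.     0.242]
 [ 0.     0.     0.     1.   ]]
```

View pics/top0.png

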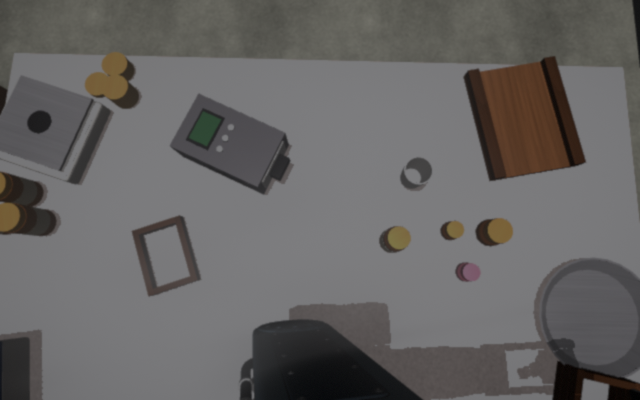

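View pics/side0.png

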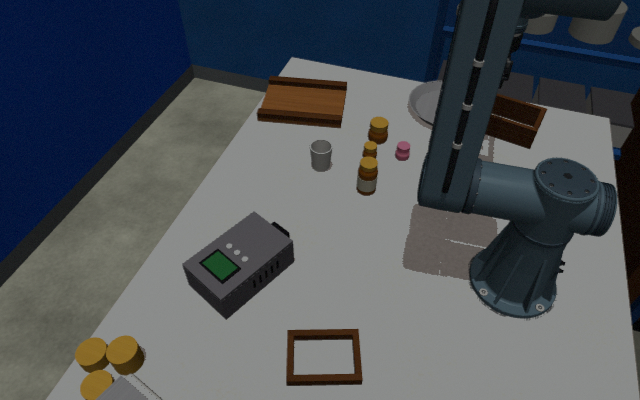

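View pics/wrist0.png

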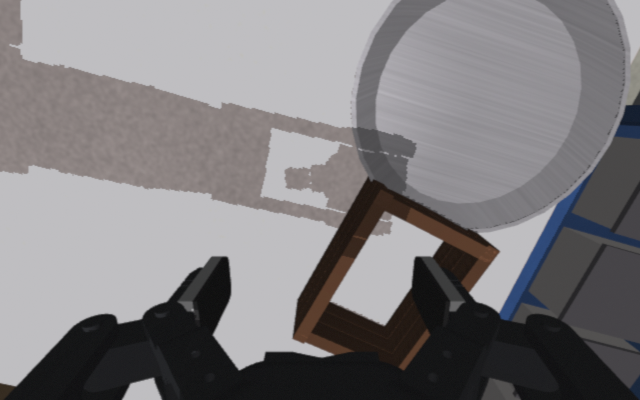

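Top view: the tester housing is at (230,140) with its black pad at (282,167), the tall labelled jar at (398,238), the beaker at (418,172) and the frame at (167,255). Things that could be taken for the jar: small amber (455,230), larger amber (499,231), pink (471,271), tall labelled (398,238), and the far-left caps (100,80) and (10,200). By the description it is the small amber jar at (455,230). I'll check that in a crop and measure.

```bash
python3 - <<'E'
from h import *
c=dict(np.load("pics/top0.png.npz")); s=dict(np.load("pics/side0.png.npz"))
a=cv2.resize(c["img"][140:300,370:530],None,fx=2.4,fy=2.4,interpolation=cv2.INTER_CUBIC)
b=cv2.resize(s["img"][100:210,300:430],(384,384))
d=cv2.resize(c["img"][85:205,160:300],(384,384))
b2=cv2.resize(s["img"][200:320,175:305],(384,384))
cv2.imwrite("pics/crop.png",cv2.resize(np.vstack([np.hstack([a,b]),np.hstack([d,b2])]),(600,600))[:,:,::-1])
hsv=cv2.cvtColor(c["img"],cv2.COLOR_RGB2HSV)
print(c["W"][:3,3],c["K"])
m=cv2.inRange(hsv,(12,120,110),(32,255,255)); p=cv2.inRange(hsv,(150,60,80),(179,255,255))
for nm,mm in(("amber",m),("pink",p)):
  n,l,st,ce=cv2.connectedComponentsWithStats(mm)
  for i in range(1,n):
    if st[i,4]>60:
      u,v=ce[i]; P=pt(c,round(u),round(v)); print(nm,ce[i].round(1),st[i],P.round(3), "dia", (2*np.sqrt(st[i,4]/np.pi)*c["depth"][round(v),round(u)]/c["K"][0]).round(4))
for (u,v) in [(418,172),(398,238),(455,230),(499,231),(282,167),(230,140),(190,120),(300,240),(278,180),(268,187)]:
  print(u,v,pt(c,u,v).round(3))
E
```

```text
[ 0.38707728 -0.02974318  0.9769515 ] [378.86988995 378.86988995 323.55223194 205.55090637]
amber [108.9  77.7] [  86   53   41   46 1178] [0.852 0.538 0.058] dia 0.1004
amber [  7.8 216.2] [  0 204  19  27 416] [0.479 0.692 0.12 ] dia 0.0525
amber [499.7 230.1] [489 219  23  24 431] [ 0.481 -0.451  0.072] dia 0.0561
amber [454.8 229. ] [448 222  15  15 180] [ 0.483 -0.35   0.05 ] dia 0.0371
pink [469.4 271.8] [458 263  22  18 250] [ 0.38  -0.382  0.048] dia 0.0431
418 172 [ 0.636 -0.274  0.002]
398 238 [ 0.453 -0.199  0.111]
455 230 [ 0.48  -0.351  0.049]
499 231 [ 0.479 -0.449  0.069]
282 167 [0.626 0.08  0.058]
230 140 [0.68  0.204 0.095]
190 120 [0.73  0.306 0.092]
300 240 [ 0.449  0.032 -0.   ]
278 180 [0.598 0.091 0.037]
268 187 [0.586 0.121 0.001]
```

View pics/crop.png

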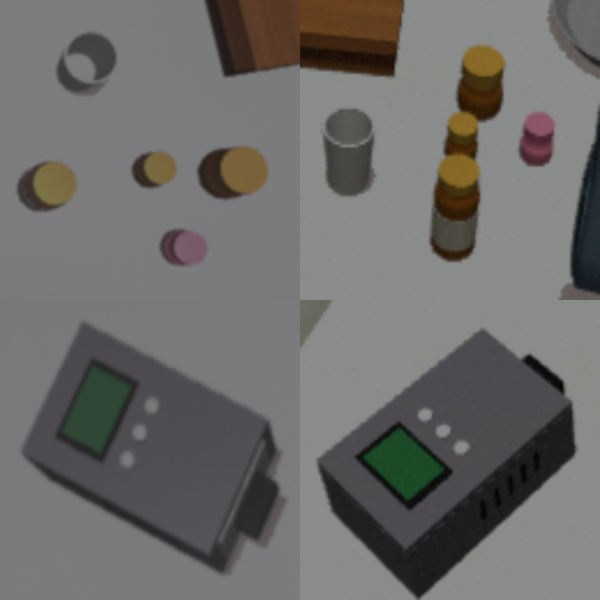

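The crop confirms it: the small amber jar's cap is 50 mm high, against 72 mm for the larger one, and it is not pink. Next, the housing pose.

```bash
cat >> h.py <<'E'
def cloud(c):
    K=c["K"] if "K" in c else [c["fx"],c["fy"],c["cx"],c["cy"]]
    v,u=np.mgrid[0:400,0:640]; d=c["depth"]; P=np.stack([(u-K[2])/K[0]*d,(v-K[3])/K[1]*d,d],-1)
    return P@c["W"][:3,:3].T+c["W"][:3,3]
E
python3 - <<'E'
from h import *
for n in("top0","side0"):
  c=dict(np.load(f"pics/{n}.png.npz")); P=cloud(c)
  ok=(c["depth"]>0)&(P[...,0]>.5)&(P[...,0]<.9)&(P[...,1]>0.03)&(P[...,1]<.4)
  Q=P[ok&(P[...,2]>.087)&(P[...,2]<.103)]
  r=cv2.minAreaRect(Q[:,:2].astype(np.float32)); print(n,len(Q),np.median(Q[:,2]),r,cv2.boxPoints(r).round(4).tolist())
  # dark pad
  Q=P[ok&(P[...,2]>.05)&(P[...,2]<.068)]
  c0=dict(c); print(len(Q),Q.mean(0))
  g=c["img"].max(2); m=(ok&(g<60)&(P[...,2]>.052)&(P[...,2]<.072)); Q=P[m]
  if len(Q)>5: r=cv2.minAreaRect(Q[:,:2].astype(np.float32)); print("pad",len(Q),r,cv2.boxPoints(r).round(4).tolist())
E
```

```text
top0 5905 0.09479300960038795 ((0.6836972236633301, 0.21187037229537964), (0.24177812039852142, 0.15070068836212158), 66.2678451538086) [[0.566100001335144, 0.1315000057220459], [0.7039999961853027, 0.07090000063180923], [0.8012999892234802, 0.2921999990940094], [0.6633999943733215, 0.3528999984264374]]
450 [0.62568643 0.11705925 0.06045145]
pad 442 ((0.6190783977508545, 0.1990731656551361), (0.12191130220890045, 0.27372708916664124), 8.341886520385742) [[0.5389000177383423, 0.3255999982357025], [0.5785999894142151, 0.05480000004172325], [0.6991999745368958, 0.07249999791383743], [0.659500002861023, 0.3433000147342682]]
side0 4679 0.0945622840776007 ((0.6845303177833557, 0.2117679864168167), (0.24255678057670593, 0.15298977494239807), 66.10332489013672) [[0.565500020980835, 0.13189999759197235], [0.705299973487854, 0.06989999860525131], [0.803600013256073, 0.29170000553131104], [0.6636999845504761, 0.35359999537467957]]
504 [0.64355615 0.23470082 0.05955893]
pad 557 ((0.6737594604492188, 0.20145250856876373), (0.27280834317207336, 0.14734463393688202), 64.76942443847656) [[0.5490000247955322, 0.10949999839067459], [0.6822999715805054, 0.04670000076293945], [0.7985000014305115, 0.29339998960494995], [0.6653000116348267, 0.3562000095844269]]
```

>>> drive_tool(
  increments=[
    [0,0,0,-10,0,0,-1],
    [0,0,0,-10,0,0,-1],
    [0,0,0,-10,0,0,-1],
    [0,0,0,-10,0,0,-1],
    [0,0,0,-10.2,0,0,-1],
    [0,0.01,-0.04,0,0,0,-1],
    [0,0.01,-0.04,0,0,0,-1],
    [0,0.01,-0.04,0,0,0,-1],
    [0,0.01,-0.04,0,0,0,-1],
    [0,0.01,-0.04,0,0,0,-1],
  ],
)

```text
time_s: 1.4
eef_pos: [0.2854, -0.3888, 0.2421]
eef_rot: [0.386, 0.593, 0.386, -0.592]
wrist_force: [0.6, 0.8, -0.5]
opening: 0.002
```

>>> drive_tool(
  increments=[
    [0,0.01,-0.04,0,0,0,-1],
    [0,0.01,-0.04,0,0,0,-1],
    [0,0.01,-0.04,0,0,0,-1],
    [0,0.01,-0.04,0,0,0,-1],
    [0,0.01,-0.04,0,0,0,-1],
    [0,0.01,-0.04,0,0,0,-1],
    [0,0.01,-0.04,0,0,0,-1],
    [0,0,0,0,0,0,-1],
  ],
)

```text
time_s: 2.4
eef_pos: [0.4628, -0.1601, 0.242]
eef_rot: [0.387, 0.592, 0.387, -0.592]
wrist_force: [-0.0, -0.5, -1.4]
opening: 0.003
```

```bash
cat >> h.py <<'E'
e=np.array([np.cos(np.radians(66.2)),np.sin(np.radians(66.2)),0]); yv=np.array([e[1],-e[0],0])
mouth=np.array([0.684,0.2118,0.048])-0.12*e; pad0=mouth-0.03*e
def go(p,tilt=0):
    M=T(); x=np.cos(np.radians(tilt))*np.array([0,0,-1])+np.sin(np.radians(tilt))*e
    G=np.stack([x,yv,np.cross(x,yv)],1)
    print("pos",M[:3,3].round(4),"shift(tool)",(M[:3,:3].T@(np.array(p)-M[:3,3])).round(4),"rot(tool,deg)",np.degrees(R.from_matrix(M[:3,:3].T@G).as_rotvec()).round(2), "shift in goal frame",(G.T@(np.array(p)-M[:3,3])).round(4))
E
python3 - <<'E'
from h import *
print(mouth,pad0); o=ctrl.get_obs();print(o["time_s"],o["q"].round(2),o["opening"],o["wrist_force"])
p=pad0-0.055*e; p[2]=0.05; go(p); go(p,35)
snap("wrist","w1.png")
E
```

```text
[0.63557456 0.10200484 0.048     ] [0.62346821 0.07455605 0.048     ]
2.4 [-0.58 -0.01  1.82  0.    1.34 -0.16] 0.003361467601493695 [-0.01247835 -0.49491265 -1.44941283]
pos [ 0.4628 -0.1601  0.242 ] shift(tool) [ 0.1921  0.0533 -0.2243] rot(tool,deg) [ 0.2  -0.03  0.03] shift in goal frame [ 0.192   0.0523 -0.2246]
pos [ 0.4628 -0.1601  0.242 ] shift(tool) [ 0.1921  0.0533 -0.2243] rot(tool,deg) [ 0.19 34.97  0.09] shift in goal frame [ 0.2861  0.0523 -0.0738]
```

View pics/w1.png

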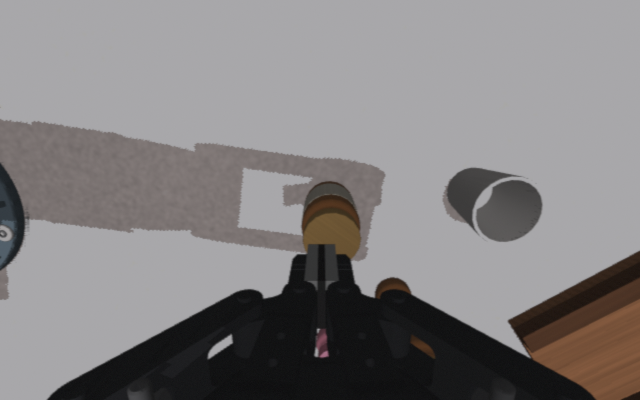

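>>> drive_tool(
  increments=[
    [0,0.013,-0.04,0,0,0,-1],
    [0,0.013,-0.04,0,0,0,-1],
    [0,0.013,-0.04,0,0,0,-1],
    [0,0.013,-0.04,0,0,0,-1],
    [0,0,0,0,10,0,-1],
    [0,0,0,0,10,0,-1],
    [0,0,0,0,10,0,-1],
    [0,0,0,0,5,0,-1],
    [0,0,0,0,0,0,-1],
  ],
)

```text
time_s: 3.58
eef_pos: [0.5731, -0.0393, 0.2411]
eef_rot: [0.251, 0.744, 0.483, -0.388]
wrist_force: [0.5, -0.8, -0.0]
opening: -0.001
```

```bash
python3 - <<'E'
from h import *
p=pad0-0.055*e; p[2]=0.05; go(p,35); print(ctrl.get_obs()["wrist_force"])
snap("wrist","w2.png")
E
```

```text
pos [ 0.5731 -0.0393  0.2411] shift(tool) [0.1964 0.0003 0.0525] rot(tool,deg) [-0.3   0.04 -0.05] shift in goal frame [1.964e-01 1.000e-04 5.270e-02]
[ 0.45084782 -0.8157747  -0.04076669]
```

View pics/w2.png

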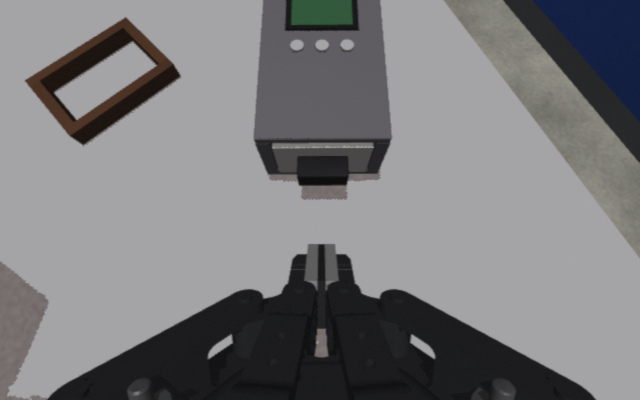

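The wrist view shows the white tray front with the black pad centred at (323,172), in line with the fingers at (321,260). Next I descend and approach.

>>> drive_tool(
  increments=[
    [0.04,0,0.011,0,0,0,-1],
    [0.04,0,0.011,0,0,0,-1],
    [0.04,0,0.011,0,0,0,-1],
    [0.04,0,0.01,0,0,0,-1],
    [0.036,0,0.01,0,0,0,-1],
    [0,0,0,0,0,0,-1],
    [0,0,0,0,0,0,-1],
  ],
)

```text
time_s: 4.5
eef_pos: [0.603, 0.026, 0.0528]
eef_rot: [0.253, 0.743, 0.484, -0.386]
wrist_force: [0.1, 0.2, 0.5]
opening: 0.002
```

```bash
python3 - <<'E'
from h import *
p=pad0-0.015*e; p[2]=0.05; go(p,35); print(ctrl.get_obs()["wrist_force"]@e)
E
```

```text
pos [0.603  0.026  0.0528] shift(tool) [ 0.0239 -0.0008 -0.0293] rot(tool,deg) [ 0.09  0.03 -0.09] shift in goal frame [ 0.0239 -0.0008 -0.0293]
0.17407521102561127
```

>>> drive_tool(
  increments=[
    [0.0065,0,-0.0065,0,0,0,-1],
    [0.006,0,-0.008,0,0,0,-1],
    [0.0057,0,-0.0082,0,0,0,-1],
    [0,0,0,0,0,0,-1],
  ],
)

```text
time_s: 5.0
eef_pos: [0.6139, 0.0538, 0.0497]
eef_rot: [0.252, 0.743, 0.485, -0.387]
wrist_force: [-0.1, -0.1, -0.8]
opening: -0.001
```

>>> drive_tool(
  increments=[
    [0.0029,0,-0.0041,0,0,0,-1],
    [0,0,0,0,0,0,-1],
  ],
)

```text
time_s: 5.25
eef_pos: [0.6157, 0.0577, 0.0494]
eef_rot: [0.252, 0.743, 0.484, -0.387]
wrist_force: [1.0, -0.6, 0.5]
opening: 0.002
```

>>> drive_tool(
  increments=[
    [0.0029,0,-0.0041,0,0,0,-1],
    [0,0,0,0,0,0,-1],
  ],
)

```text
time_s: 5.5
eef_pos: [0.6179, 0.0619, 0.0493]
eef_rot: [0.252, 0.743, 0.484, -0.387]
wrist_force: [-0.8, -2.1, 1.2]
opening: 0.001
```

>>> drive_tool(
  increments=[
    [0.0017,0,-0.0025,0,0,0,-1],
    [0,0,0,0,0,0,-1],
  ],
)

```text
time_s: 5.75
eef_pos: [0.6191, 0.0647, 0.0494]
eef_rot: [0.252, 0.743, 0.484, -0.387]
wrist_force: [0.1, -1.9, -1.3]
opening: -0.002
```

>>> drive_tool(
  increments=[
    [0.0017,0,-0.0025,0,0,0,-1],
    [0,0,0,0,0,0,-1],
  ],
)

```text
time_s: 6.0
eef_pos: [0.6204, 0.0676, 0.0494]
eef_rot: [0.252, 0.743, 0.484, -0.387]
wrist_force: [-0.5, -2.2, -1.9]
opening: 0.0
```

>>> drive_tool(
  increments=[
    [0.0017,0,-0.0025,0,0,0,-1],
    [0,0,0,0,0,0,-1],
  ],
)

```text
time_s: 6.25
eef_pos: [0.6216, 0.0705, 0.0495]
eef_rot: [0.252, 0.743, 0.484, -0.387]
wrist_force: [0.2, -1.6, -2.1]
opening: 0.001
```

>>> drive_tool(
  increments=[
    [0.0011,0,-0.0016,0,0,0,-1],
    [0,0,0,0,0,0,-1],
  ],
)

```text
time_s: 6.5
eef_pos: [0.6223, 0.0722, 0.0495]
eef_rot: [0.252, 0.743, 0.484, -0.387]
wrist_force: [-0.2, -1.6, -0.9]
opening: -0.004
```

>>> drive_tool(
  increments=[
    [0.0011,0,-0.0016,0,0,0,-1],
    [0,0,0,0,0,0,-1],
  ],
)

```text
time_s: 6.75
eef_pos: [0.6228, 0.0732, 0.0494]
eef_rot: [0.252, 0.743, 0.484, -0.387]
wrist_force: [-3.3, -7.0, 0.4]
opening: 0.001
```

Stop reached at about 7.7 N. I push a little more, to 12–18 N.

>>> drive_tool(
  increments=[
    [0.0008,0,-0.0012,0,0,0,-1],
    [0,0,0,0,0,0,-1],
  ],
)

```text
time_s: 7.0
eef_pos: [0.623, 0.0734, 0.0494]
eef_rot: [0.253, 0.743, 0.484, -0.388]
wrist_force: [-9.3, -14.4, 5.4]
opening: -0.003
```

>>> drive_tool(
  increments=[
    [-0.03,0,0.043,0,0,0,-1],
    [-0.034,0,0.049,0,0,0,-1],
    [-0.034,0,0.049,0,0,0,-1],
    [-0.05,0,0.02,0,0,0,-1],
    [-0.06,0,0,0,0,0,-1],
    [-0.06,0,0,0,0,0,-1],
    [0,0,0,0,0,0,-1],
    [0,0,0,0,0,0,-1],
  ],
)

```text
time_s: 8.0
eef_pos: [0.5082, -0.1854, 0.1767]
eef_rot: [0.252, 0.743, 0.484, -0.387]
wrist_force: [0.2, -0.9, -0.0]
opening: -0.002
```

```bash
python3 - <<'E'
from h import *
snap("wrist","w3.png");snap("top","t3.png")
E
```

```text
(no output)
```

View pics/w3.png

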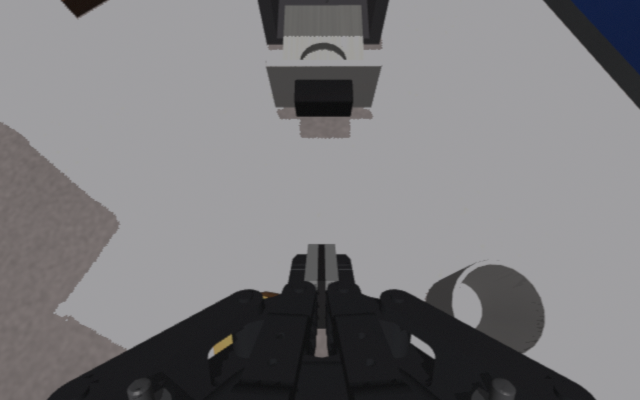

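View pics/t3.png

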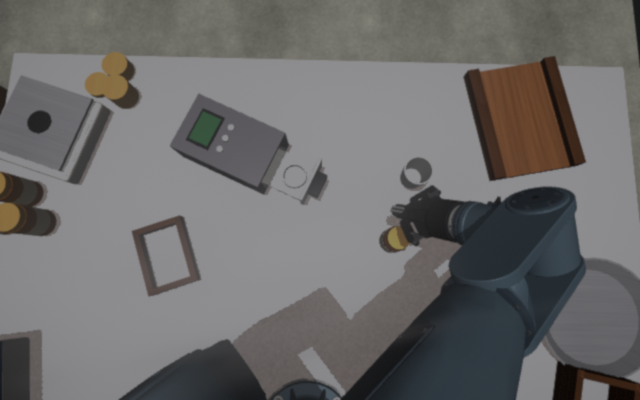

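The tray is fully out: the ring is at (294,177) in the top view and the pad at (317,185). I rise, untilt, and measure the recess meanwhile.

>>> drive_tool(
  increments=[
    [-0.037,0,-0.026,0,0,0,1],
    [-0.037,0,-0.026,0,0,0,1],
    [0,0,0,0,-10,0,1],
    [0,0,0,0,-10,0,1],
    [0,0,0,0,-10,0,1],
    [0,0,0,0,-5,0,1],
    [0,0,0,0,0,0,1],
  ],
)

```text
time_s: 8.98
eef_pos: [0.5085, -0.1831, 0.2659]
eef_rot: [-0.386, -0.591, -0.388, 0.592]
wrist_force: [0.4, 0.5, -0.2]
opening: 1.002
```

```bash
python3 - <<'E'
from h import *
c=dict(np.load("pics/t3.png.npz"));P=cloud(c)
# ring top at z=0.030
a=c["img"][145:215,255:335]; cv2.imwrite("pics/crop3.png",cv2.resize(a,None,fx=8,fy=8,interpolation=cv2.INTER_CUBIC)[:,:,::-1])
rec=mouth-0.055*e; rec[2]=.02; print("pred",rec, "meas",plane(c,294.5,177,.03),plane(c,294.5,177,.02))
print("pred px:")
q=np.linalg.inv(c["W"])@np.append(rec,1); print(q[0]/q[2]*c["K"][0]+c["K"][2],q[1]/q[2]*c["K"][1]+c["K"][3])
m=(P[...,2]>.075)&(P[...,2]<.083)&(np.linalg.norm(P[...,:2]-rec[:2],axis=-1)<.09)&(c["depth"]>0);Q=P[m];print("front",len(Q),Q.mean(0),((Q-mouth)@e).round(3).tolist()[:20], "pred -.107..-.099", ((Q-mouth)@yv).min(),((Q-mouth)@yv).max())
t=dict(np.load("pics/top0.png.npz")); S=dict(np.load("pics/side0.png.npz"))
for n,k in(("top",t),("side",S)):
  Q=cloud(k); m=(Q[...,2]>.043)&(Q[...,2]<.056)&(np.linalg.norm(Q[...,:2]-[.482,-.35],axis=-1)<.045)&(k["depth"]>0); r=cv2.minEnclosingCircle(Q[m][:,:2].astype(np.float32)); print(n,m.sum(),Q[m].mean(0),r)
go([.482,-.350,.18])
E
```

```text
pred [0.61337957 0.05168206 0.02      ] meas [0.60796514 0.0497749  0.03      ] [0.61029776 0.05061462 0.02      ]
pred px:
294.1325075971785 175.82789160278804
front 165 [0.59630483 0.01111484 0.07910224] [0.001, -0.0, 0.001, -0.0, 0.0, -0.101, -0.103, -0.099, -0.102, -0.104, -0.106, -0.1, -0.103, -0.105, -0.099, -0.102, -0.104, -0.106, -0.101, -0.103] pred -.107..-.099 -0.06635253722536778 0.07074211872976309
top 247 [ 0.48251367 -0.34967809  0.04913628] ((0.4825206995010376, -0.3505614101886749), 0.021478572860360146)
side 103 [ 0.4840029  -0.34778727  0.04887413] ((0.48095932602882385, -0.3489827811717987), 0.02537798322737217)
pos [ 0.5085 -0.1831  0.2659] shift(tool) [0.0855 0.0426 0.1637] rot(tool,deg) [ 0.24 -0.08  0.15] shift in goal frame [0.0859 0.0431 0.1634]
```

View pics/crop3.png

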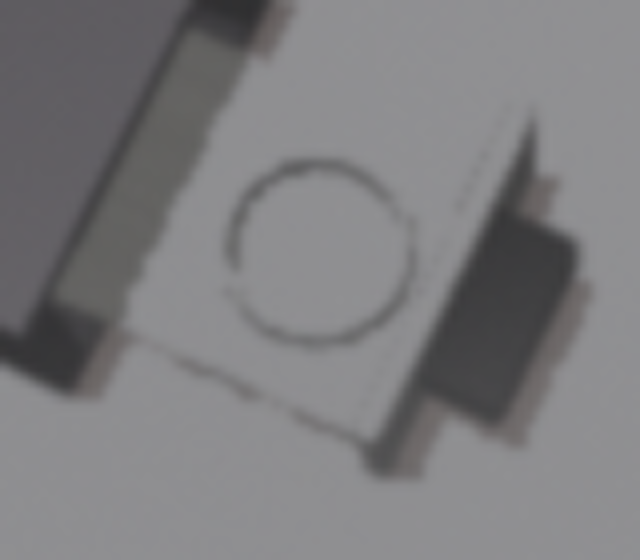

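>>> drive_tool(
  increments=[
    [0,0.0105,0.041,0,0,0,1],
    [0,0.0105,0.041,0,0,0,1],
    [0,0.0105,0.041,0,0,0,1],
    [0,0.0115,0.0405,0,0,0,1],
    [0.04,0,0,0,0,0,1],
    [0.04,0,0,0.2,0,0,1],
    [0,0,0,0,0,0,1],
    [0,0,0,0,0,0,1],
  ],
)

```text
time_s: 9.98
eef_pos: [0.4818, -0.3533, 0.1881]
eef_rot: [0.385, 0.593, 0.385, -0.593]
wrist_force: [-0.3, -0.4, 0.0]
opening: 0.999
```

```bash
python3 - <<'E'
from h import *
c=snap("wrist","w4.png"); P=cloud(c)
m=(P[...,2]>.043)&(P[...,2]<.056)&(np.linalg.norm(P[...,:2]-[.482,-.35],axis=-1)<.045)&(c["depth"]>0)
Q=P[m]; print(m.sum(), Q.mean(0) if len(Q) else 0, cv2.minEnclosingCircle(Q[:,:2].astype(np.float32)))
go([.482,-.35,.027])
E
```

```text
1746 [ 0.48419356 -0.35114581  0.05088743] ((0.48386937379837036, -0.35208532214164734), 0.02159961871802807)
pos [ 0.4823 -0.3537  0.189 ] shift(tool) [ 0.162  -0.0021 -0.0033] rot(tool,deg) [-0.23  0.02 -0.13] shift in goal frame [ 0.162  -0.0017 -0.0032]
```

View pics/w4.png

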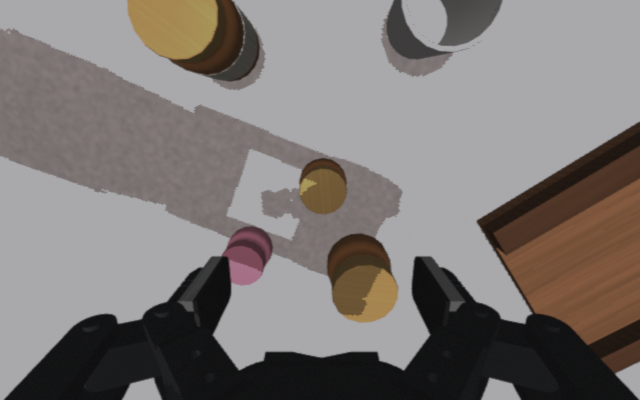

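The small jar is at (323,186), the larger amber one at (365,285), the pink at (245,258); the target is on the jaws' centre line. Descending to grasp.

>>> drive_tool(
  increments=[
    [0.04,0,-0.0015,0,0,0,1],
    [0.04,0,-0.0013,0,0,0,1],
    [0.04,0,0,0,0,0,1],
    [0.03,0,0,0,0,0,1],
    [0.012,0,0,0,0,0,1],
    [0,0,0,0,0,0,1],
    [0,0,0,0,0,0,1],
  ],
)

```text
time_s: 10.9
eef_pos: [0.4839, -0.3514, 0.0272]
eef_rot: [0.386, 0.593, 0.384, -0.593]
wrist_force: [0.3, 0.2, 0.2]
opening: 0.995
```

```bash
python3 - <<'E'
from h import *
go([.483,-.351,.027]);c=snap("wrist","w5.png")
E
```

```text
pos [ 0.4839 -0.3514  0.0272] shift(tool) [ 0.0002 -0.001  -0.    ] rot(tool,deg) [-0.22  0.07 -0.17] shift in goal frame [ 0.0002 -0.001  -0.    ]
```

View pics/w5.png

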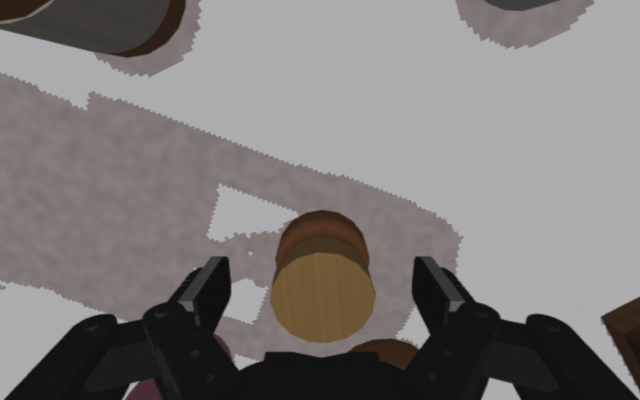

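>>> drive_tool(
  increments=[
    [0,0,0,0,0,0,-1],
    [0,0,0,0,0,0,-1],
    [0,0,0,0,0,0,-1],
    [0,0,0,0,0,0,-1],
    [0,0,0,0,0,0,-1],
    [0,0,0,0,0,0,-1],
  ],
)

```text
time_s: 11.7
eef_pos: [0.4834, -0.3508, 0.0266]
eef_rot: [0.386, 0.593, 0.384, -0.593]
wrist_force: [-1.6, 1.2, 8.2]
opening: 0.511
```

>>> drive_tool(
  increments=[
    [-0.01,0,0,0,0,0,-1],
    [-0.03,0,0,0,0,0,-1],
    [-0.04,0,0,0,0,0,-1],
    [-0.04,0,0,0,0,0,-1],
    [-0.04,0,0,0,0,0,-1],
    [-0.04,0,0,0,0,0,-1],
    [0,0,0,0,0,0,-1],
  ],
)

```text
time_s: 12.58
eef_pos: [0.4842, -0.3518, 0.2295]
eef_rot: [0.388, 0.594, 0.382, -0.593]
wrist_force: [0.3, 0.1, -1.7]
opening: 0.508
```

```bash
python3 - <<'E'
from h import *
c=snap("wrist","w6.png");c=snap("side","s6.png")
go([.6115,.0515,.225])
E
```

```text
pos [ 0.4824 -0.35    0.2248] shift(tool) [-1.000e-04 -4.560e-02 -4.193e-01] rot(tool,deg) [-0.23 -0.01  0.02] shift in goal frame [-2.000e-04 -4.390e-02 -4.194e-01]
```

View pics/w6.png

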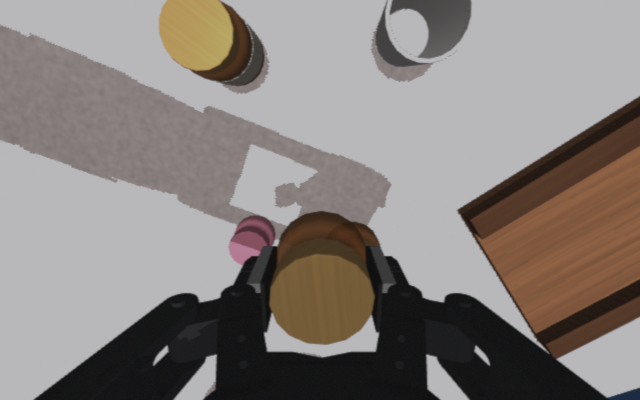

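View pics/s6.png

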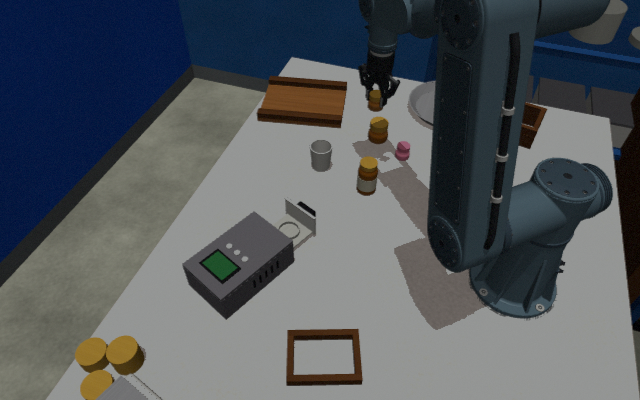

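Held upright. The bystanders look undisturbed. I check the jar's position in the tool frame, then carry it.

```bash
python3 - <<'E'
from h import *
for f in("w5","w6"):
  c=dict(np.load(f"pics/{f}.png.npz")); K=c["K"]; v,u=np.mgrid[0:400,0:640]; d=c["depth"]
  hsv=cv2.cvtColor(c["img"],cv2.COLOR_RGB2HSV)
  P=np.stack([(u-K[2])/K[0]*d,(v-K[3])/K[1]*d,d],-1)
  H=np.array(camera("wrist")["hand_eye"]) if f=="w5" else H
  Q=P@H[:3,:3].T+H[:3,3]
  m=(v>270)&(v<335)&(abs(u-322)<42)&(d>0)
  q=Q[m]; A=np.c_[q[:,1:],np.ones(len(q))]; s=np.linalg.lstsq(A,q[:,0],rcond=None)[0]; print(f,"cap plane tool x=",s.round(4),"median",np.median(q[:,0]))
  m=(abs(Q[...,0]-np.median(q[:,0]))<.006)&(abs(u-322)<60)&(v>220)&(v<350)&(d>0); print(cv2.minEnclosingCircle(Q[m][:,1:].astype(np.float32)))
E
```

```text
w5 cap plane tool x= [-0.0165  0.4093 -0.024 ] median -0.02381125178629541
((6.197391485329717e-05, 0.0006484618061222136), 0.02210358716547489)
w6 cap plane tool x= [-0.0021  1.0205 -0.0255] median -0.02429870394680282
((-0.00027908498304896057, -0.00033355740015394986), 0.026287667453289032)
```

>>> drive_tool(
  increments=[
    [0,-0.0045,-0.042,0,0,0,-1],
    [0,-0.0045,-0.042,0,0,0,-1],
    [0,-0.0045,-0.042,0,0,0,-1],
    [0,-0.0045,-0.042,0,0,0,-1],
    [0,-0.0045,-0.042,0,0,0,-1],
    [0,-0.0045,-0.042,0,0,0,-1],
    [0,-0.0045,-0.042,0,0,0,-1],
    [0,-0.0045,-0.042,0,0,0,-1],
    [0,-0.0045,-0.03,0,0,0,-1],
    [0,0,0,0,0,0,-1],
  ],
)

```text
time_s: 13.98
eef_pos: [0.5938, 0.0028, 0.2227]
eef_rot: [-0.385, -0.592, -0.387, 0.593]
wrist_force: [0.5, -0.5, -2.4]
opening: 0.505
```

```bash
python3 - <<'E'
from h import *
c=snap("wrist","w7.png");snap("top","t7.png")
go([.6115,.0515,.1])
E
```

```text
pos [0.5938 0.0006 0.2234] shift(tool) [ 0.1233 -0.0041 -0.0538] rot(tool,deg) [-0.18  0.06  0.18] shift in goal frame [ 0.1234 -0.0043 -0.0537]
```

View pics/w7.png

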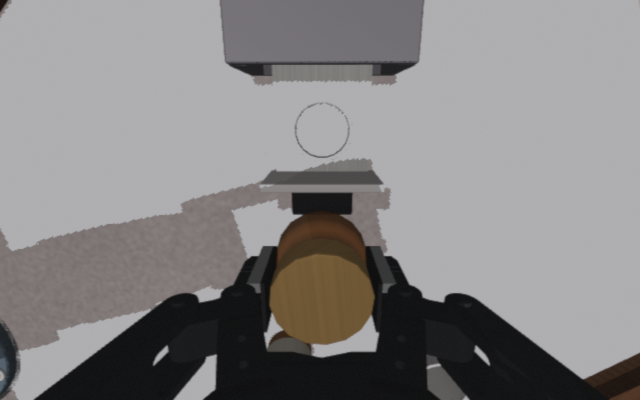

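```bash
python3 - <<'E'
from h import *
for f in("w5","w6","w7"):
  c=dict(np.load(f"pics/{f}.png.npz")); K=c["K"]; d=c["depth"]
  Mi=np.linalg.inv(c["W"])  # cam<-world
  print(f,[ (v,d[v,322].round(4)) for v in range(215,345,12)], d[290,285],d[290,360])
a=dict(np.load("pics/w7.png.npz")); g=cv2.cvtColor(a["img"],cv2.COLOR_RGB2GRAY)[95:165,285:360]
t=cv2.adaptiveThreshold(g,255,cv2.ADAPTIVE_THRESH_MEAN_C,cv2.THRESH_BINARY_INV,15,4)
vv,uu=np.nonzero(t); r=np.hypot(uu+285-322,vv+95-130); k=(r>22)&(r<32); el=cv2.fitEllipse(np.c_[uu[k]+285,vv[k]+95].astype(np.float32)); print(k.sum(),el)
u,v=el[0]
for z in(.03,.025,.02): print(z,plane(a,u,v,z), "dia",el[1][0]*(a["W"][2,3]-z)/a["K"][0])
print("pred",mouth-.055*e)
P=cloud(a)
print(P[130,322],P[100,380],P[188,322])
E
```

```text
w5 [(215, np.float32(0.1526)), (227, np.float32(0.1437)), (239, np.float32(0.1314)), (251, np.float32(0.1198)), (263, np.float32(0.1214)), (275, np.float32(0.1228)), (287, np.float32(0.1233)), (299, np.float32(0.1264)), (311, np.float32(0.1273)), (323, np.float32(0.1294)), (335, np.float32(0.1314))] 0.12405512 0.12517071
w6 [(215, np.float32(0.1545)), (227, np.float32(0.1446)), (239, np.float32(0.1335)), (251, np.float32(0.1222)), (263, np.float32(0.1215)), (275, np.float32(0.1226)), (287, np.float32(0.1236)), (299, np.float32(0.1243)), (311, np.float32(0.1263)), (323, np.float32(0.13)), (335, np.float32(0.1296))] 0.12299374 0.123993464
w7 [(215, np.float32(0.1562)), (227, np.float32(0.1454)), (239, np.float32(0.1325)), (251, np.float32(0.122)), (263, np.float32(0.1196)), (275, np.float32(0.1223)), (287, np.float32(0.1233)), (299, np.float32(0.1244)), (311, np.float32(0.1277)), (323, np.float32(0.1282)), (335, np.float32(0.1295))] 0.12336687 0.12366617
417 ((321.73773193359375, 129.69271850585938), (53.80652618408203, 54.09807586669922), 0.5169870257377625)
0.03 [0.61421712 0.05105537 0.03      ] dia 0.0564043457796541
0.025 [0.61407581 0.0507549  0.025     ] dia 0.05727135522995315
0.02 [0.6139345  0.05045443 0.02      ] dia 0.0581383646802522
pred [0.61337957 0.05168206 0.048     ]
[0.61408598 0.05011106 0.02094232] [6.83981846e-01 5.24551551e-02 1.26026206e-04] [0.59490608 0.00654466 0.08078578]
```

```bash
python3 - <<'E'
from h import *
go([.6138,.0512,.09])
E
```

```text
pos [0.5938 0.0006 0.2234] shift(tool) [ 0.1333 -0.0018 -0.0545] rot(tool,deg) [-0.18  0.06  0.18] shift in goal frame [ 0.1334 -0.0021 -0.0544]
```

>>> drive_tool(
  increments=[
    [0,-0.0012,-0.018,0,0,0,-1],
    [0,-0.001,-0.018,0,0,0,-1],
    [0,0,-0.0184,0,0,0,-1],
    [0.04,0,0,0,0,0,-1],
    [0.04,0,0,0,0,0,-1],
    [0.03,0,0,0,0,0,-1],
    [0,0,0,0,0,0,-1],
    [0,0,0,0,0,0,-1],
  ],
)

```text
time_s: 15.08
eef_pos: [0.616, 0.0514, 0.1166]
eef_rot: [0.386, 0.594, 0.385, -0.592]
wrist_force: [0.6, 0.3, -1.4]
opening: 0.508
```

```bash
python3 - <<'E'
from h import *
go([.6138,.0512,.047]); snap("wrist","w8.png"); print(ctrl.get_obs()["wrist_force"])
E
```

```text
pos [0.616  0.0514 0.1166] shift(tool) [ 0.0696 -0.002   0.0012] rot(tool,deg) [-0.2  -0.04 -0.11] shift in goal frame [ 0.0696 -0.0019  0.0011]
[ 0.43924969  0.18198549 -1.37613843]
```

View pics/w8.png

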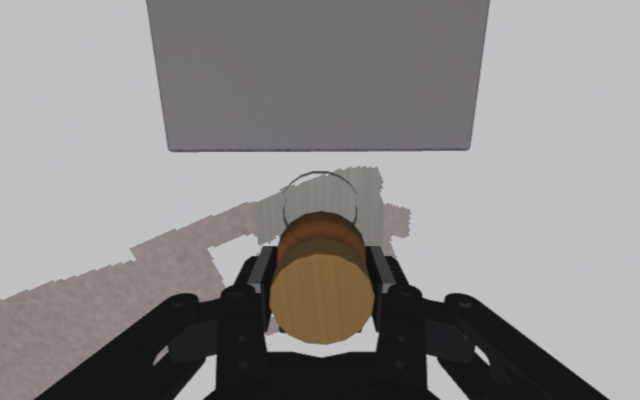

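```bash
python3 - <<'E'
from h import *
a=dict(np.load("pics/w8.png.npz")); g=cv2.cvtColor(a["img"],cv2.COLOR_RGB2GRAY)[165:245,270:372]
t=cv2.adaptiveThreshold(g,255,cv2.ADAPTIVE_THRESH_MEAN_C,cv2.THRESH_BINARY_INV,11,5)
vv,uu=np.nonzero(t);uu=uu+270;vv=vv+165
r=np.hypot(uu-320.5,vv-208); k=(r>33)&(r<41)&(vv<212); el=cv2.fitEllipse(np.c_[uu[k],vv[k]].astype(np.float32)); print(k.sum(),el)
c=camera("wrist"); M=T(); H=np.array(c["hand_eye"])
for u,v in (el[0],):
  W=plane(a,u,v,.03); print(W, "in tool", (M[:3,:3].T@(W-M[:3,3])).round(4))
E
```

```text
337 ((319.89801025390625, 202.90289306640625), (63.103275299072266, 73.83280944824219), 85.88148498535156)
[0.61744181 0.05815424 0.03      ] in tool [ 0.0874 -0.0022 -0.0067]
```

>>> drive_tool(
  increments=[
    [0.02,-0.002,-0.0007,-0.2,0,0,-1],
    [0.02,0,0,0,0,0,-1],
    [0,0,0,0,0,0,-1],
  ],
)

```text
time_s: 15.55
eef_pos: [0.6109, 0.0527, 0.072]
eef_rot: [-0.385, -0.591, -0.387, 0.594]
wrist_force: [-1.0, -0.1, -1.3]
opening: 0.512
```

>>> drive_tool(
  increments=[
    [0,0,0,0,0,0,-1],
  ],
)

```text
time_s: 15.68
eef_pos: [0.6132, 0.0525, 0.0748]
eef_rot: [-0.386, -0.592, -0.386, 0.593]
wrist_force: [-0.2, 0.0, -1.3]
opening: 0.505
```

>>> drive_tool(
  increments=[
    [0,0,0,0,0,0,-1],
  ],
)

```text
time_s: 15.8
eef_pos: [0.6139, 0.0524, 0.0758]
eef_rot: [0.386, 0.593, 0.386, -0.592]
wrist_force: [0.0, 0.2, -1.0]
opening: 0.504
```

```bash
python3 - <<'E'
from h import *
for i in range(4): go([.6138,.0512,.047]); camera("top")
snap("wrist","w9.png")
E
```

```text
pos [0.6139 0.0524 0.0758] shift(tool) [0.0288 0.0004 0.0012] rot(tool,deg) [-0.03 -0.02 -0.06] shift in goal frame [0.0288 0.0004 0.0012]
pos [0.6139 0.0524 0.0759] shift(tool) [0.0289 0.0003 0.0012] rot(tool,deg) [-0.03 -0.02 -0.07] shift in goal frame [0.0289 0.0004 0.0012]
pos [0.6139 0.0525 0.0759] shift(tool) [0.0289 0.0004 0.0012] rot(tool,deg) [-0.03 -0.02 -0.07] shift in goal frame [0.0289 0.0004 0.0012]
pos [0.6138 0.0525 0.0758] shift(tool) [0.0288 0.0005 0.0012] rot(tool,deg) [-0.02 -0.02 -0.06] shift in goal frame [0.0288 0.0005 0.0011]
```

View pics/w9.png

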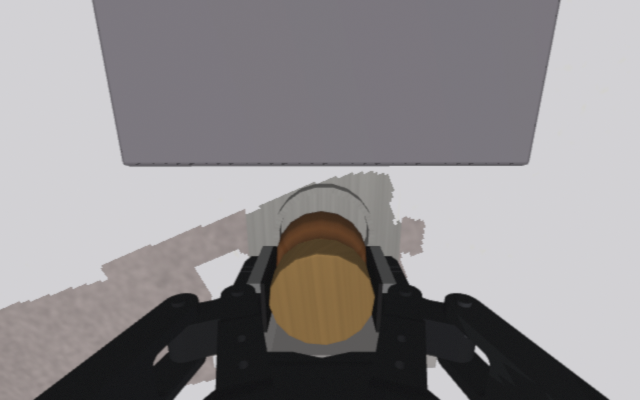

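```bash
python3 - <<'E'
from h import *
a=dict(np.load("pics/w9.png.npz"))
cv2.imwrite("pics/c9.png",cv2.resize(a["img"][170:280,260:385],None,fx=5,fy=5,interpolation=cv2.INTER_CUBIC)[:,:,::-1])
M=T()
for u,v in((323.5,184),(323.5,185),(323.5,186),(278,212),(368,212)):
  W=plane(a,u,v,.03); print(u,v,(M[:3,:3].T@(W-M[:3,3])).round(4))
E
```

```text
323.5 184 [ 0.0456  0.0008 -0.0309]
323.5 185 [ 0.0456  0.0008 -0.0303]
323.5 186 [ 0.0456  0.0008 -0.0297]
278 212 [ 0.0456 -0.0268 -0.0135]
368 212 [ 0.0456  0.0279 -0.0135]
```

View pics/c9.png

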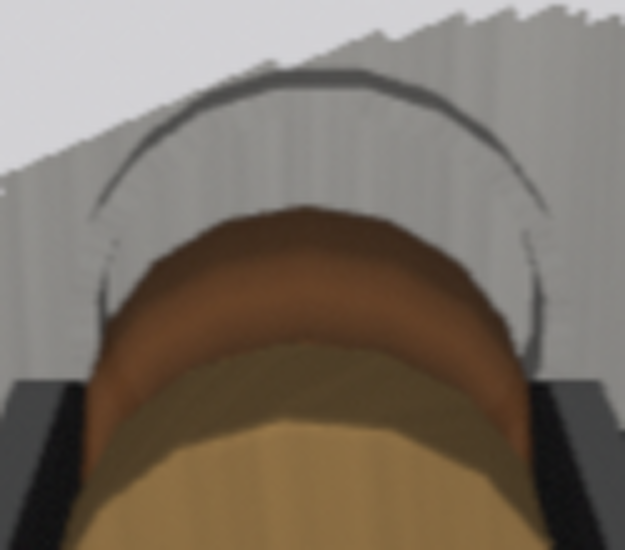

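The visible arc is the ring's outer edge (r ≈ 30.5 mm) and its centre lies within 1 mm of the tool axis. Lowering.

>>> drive_tool(
  increments=[
    [0.008,0.0004,0.0003,0,0,0,-1],
    [0.008,0,0,0,0,0,-1],
    [0.006,0,0,0,0,0,-1],
    [0.004,0,0,0,0,0,-1],
    [0,0,0,0,0,0,-1],
    [0,0,0,0,0,0,-1],
    [0,0,0,0,0,0,-1],
  ],
)

```text
time_s: 16.92
eef_pos: [0.6139, 0.0521, 0.0496]
eef_rot: [0.386, 0.593, 0.386, -0.592]
wrist_force: [-1.0, 0.1, -1.5]
opening: 0.507
```

>>> drive_tool(
  increments=[
    [0.001,0,0,0,0,0,-1],
    [0,0,0,0,0,0,-1],
    [0,0,0,0,0,0,-1],
  ],
)

```text
time_s: 17.3
eef_pos: [0.6136, 0.0521, 0.0482]
eef_rot: [-0.386, -0.592, -0.386, 0.592]
wrist_force: [0.2, 1.1, -0.4]
opening: 0.504
```

>>> drive_tool(
  increments=[
    [0.001,0,0,0,0,0,-1],
    [0,0,0,0,0,0,-1],
    [0,0,0,0,0,0,-1],
  ],
)

```text
time_s: 17.68
eef_pos: [0.6136, 0.052, 0.0472]
eef_rot: [-0.386, -0.592, -0.386, 0.592]
wrist_force: [0.4, -0.4, -2.1]
opening: 0.511
```

>>> drive_tool(
  increments=[
    [0.001,0,0,0,0,0,-1],
    [0,0,0,0,0,0,-1],
    [0,0,0,0,0,0,-1],
  ],
)

```text
time_s: 18.05
eef_pos: [0.6137, 0.0521, 0.0467]
eef_rot: [0.386, 0.593, 0.386, -0.592]
wrist_force: [-3.0, 0.4, 3.9]
opening: 0.506
```

```bash
python3 - <<'E'
from h import *
c=snap("wrist","w10.png");s=snap("side","s10.png")
a=cv2.resize(s["img"][170:280,240:350],(400,400)); cv2.imwrite("pics/c10.png",np.hstack([a,cv2.resize(c["img"],(400,400))])[:,:,::-1])
E
```

```text
(no output)
```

View pics/c10.png

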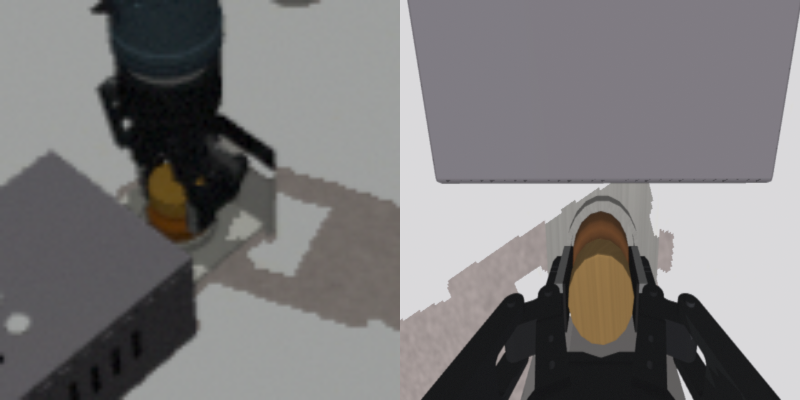

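Contact came at the expected height (TCP 0.0467) with the jar seated inside the ring. Releasing gently, then rising.

>>> drive_tool(
  increments=[
    [0,0,0,0,0,0,0.3],
    [0,0,0,0,0,0,0.6],
    [0,0,0,0,0,0,1],
    [0,0,0,0,0,0,1],
    [0,0,0,0,0,0,1],
    [-0.02,0,0,0,0,0,1],
    [-0.04,0,0,0,0,0,1],
    [-0.05,0,0,0,0,0,1],
    [-0.05,0,0,0,0,0,1],
    [0,0,0,0,0,0,1],
  ],
)

```text
time_s: 19.4
eef_pos: [0.617, 0.0518, 0.2137]
eef_rot: [0.389, 0.596, 0.383, -0.589]
wrist_force: [0.6, 0.7, 0.8]
opening: 1.004
```

>>> drive_tool(
  increments=[
    [0,0,0.05,0,0,0,-1],
    [0,0,0.05,0,0,0,-1],
    [0,0,0.05,0,0,0,-1],
    [0,0,0,0,10,0,-1],
    [0,0,0,0,10,0,-1],
    [0,0,0,0,10,0,-1],
    [0,0,0,0,5,0,-1],
    [0,0,0,0,0,0,-1],
    [0,0,0,0,0,0,-1],
  ],
)

```text
time_s: 20.52
eef_pos: [0.5531, -0.0849, 0.2065]
eef_rot: [0.253, 0.743, 0.484, -0.387]
wrist_force: [0.2, 0.2, 0.7]
opening: 0.003
```

```bash
python3 - <<'E'
from h import *
c=snap("wrist","w11.png");s=snap("side","s11.png");t=snap("top","t11.png")
a=cv2.resize(s["img"][170:280,240:350],(400,400));b=cv2.resize(t["img"][145:215,255:335],(400,400)); cv2.imwrite("pics/c11.png",np.hstack([a,b])[:,:,::-1])
p=pad0-0.105*e-.05*e; p[2]=0.05; go(p,35)
P=cloud(c); rec=np.array([.6138,.0515])
m=(P[...,2]>.063)&(P[...,2]<.075)&(np.linalg.norm(P[...,:2]-rec,axis=-1)<.035); print(m.sum(),P[m].mean(0),cv2.minEnclosingCircle(P[m][:,:2].astype(np.float32)))
E
```

```text
pos [ 0.5534 -0.0844  0.2068] shift(tool) [ 1.393e-01 -1.000e-04  7.440e-02] rot(tool,deg) [ 0.09  0.07 -0.01] shift in goal frame [ 0.1392 -0.      0.0746]
1268 [0.61206335 0.04882462 0.07054711] ((0.6127739548683167, 0.05035313218832016), 0.02169523388147354)
```

View pics/c11.png

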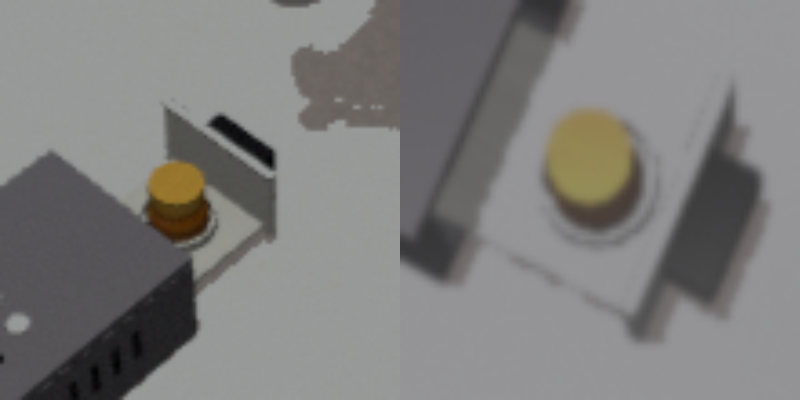

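View pics/w11.png

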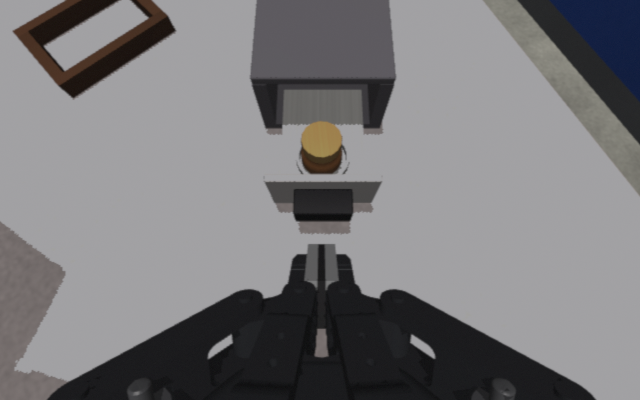

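The jar stands upright inside the ring, with its cap top at 0.0705 m against an expected 0.070. Approaching to push the tray shut.

>>> drive_tool(
  increments=[
    [0,0,0.037,0,0,0,-1],
    [0,0,0.0376,0,0,0,-1],
    [0.04,0,0,0,0,0,-1],
    [0.04,0,0,0,0,0,-1],
    [0.04,0,0,0,0,0,-1],
    [0.0192,0,0,0,0,0,-1],
    [0,0,0,0,0,0,-1],
    [0,0,0,0,0,0,-1],
    [0,0,0,0,0,0,-1],
  ],
)

```text
time_s: 21.8
eef_pos: [0.5614, -0.0693, 0.0507]
eef_rot: [0.253, 0.744, 0.483, -0.387]
wrist_force: [-0.2, -0.6, -0.6]
opening: -0.001
```

```bash
python3 - <<'E'
from h import *
stop=np.array([.623,.0734,.0495]); go(stop,35); print(((stop-T()[:3,3])@e))
E
```

```text
pos [ 0.5614 -0.0693  0.0507] shift(tool) [ 0.09   -0.0014 -0.1267] rot(tool,deg) [ 0.03  0.04 -0.16] shift in goal frame [ 0.0901 -0.0012 -0.1266]
0.1553990075646251
```

>>> drive_tool(
  increments=[
    [0.0058,0,-0.0082,0,0,0,-1],
    [0.0058,0,-0.0082,0,0,0,-1],
    [0.0043,0,-0.0061,0,0,0,-1],
    [0.0023,0,-0.0033,0,0,0,-1],
    [0.0023,0,-0.0033,0,0,0,-1],
    [0.0029,0,-0.0041,0,0,0,-1],
    [0.0029,0,-0.0041,0,0,0,-1],
    [0.0029,0,-0.0041,0,0,0,-1],
    [0.0029,0,-0.0041,0,0,0,-1],
    [0,0,0,0,0,0,-1],
  ],
)

```text
time_s: 23.05
eef_pos: [0.5832, -0.0166, 0.0492]
eef_rot: [0.252, 0.743, 0.484, -0.387]
wrist_force: [-1.3, -2.1, 0.8]
opening: 0.005
```

```bash
python3 - <<'E'
from h import *
stop=np.array([.623,.0734,.0495]); go(stop,35); print(((stop-T()[:3,3])@e),ctrl.get_obs()["wrist_force"]@e)
snap("wrist","w12.png")
E
```

```text
pos [ 0.5832 -0.0166  0.0492] shift(tool) [ 0.0562  0.0001 -0.0808] rot(tool,deg) [-0.   -0.   -0.01] shift in goal frame [ 0.0562  0.0001 -0.0808]
0.09845486252958575 -2.4229893924137444
```

View pics/w12.png

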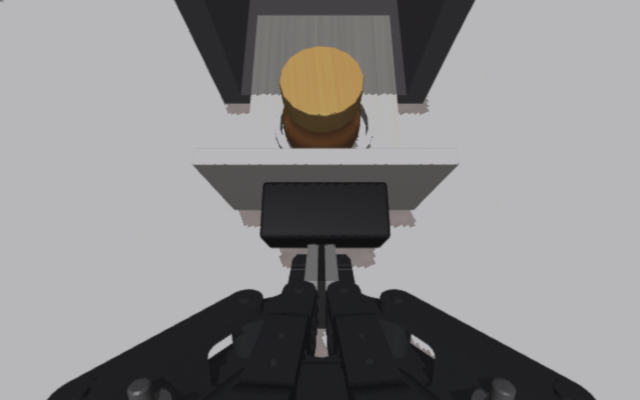

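Contact is good: the tray is moving and the jar is upright at (322,90). I continue pushing steadily.

>>> drive_tool(
  increments=[
    [0.0029,0,-0.0041,0,0,0,-1],
    [0.0029,0,-0.0041,0,0,0,-1],
    [0.0029,0,-0.0041,0,0,0,-1],
    [0.0029,0,-0.0041,0,0,0,-1],
    [0.0029,0,-0.0041,0,0,0,-1],
    [0.0029,0,-0.0041,0,0,0,-1],
    [0.0029,0,-0.0041,0,0,0,-1],
    [0.0029,0,-0.0041,0,0,0,-1],
    [0.0029,0,-0.0041,0,0,0,-1],
    [0.0029,0,-0.0041,0,0,0,-1],
  ],
)

```text
time_s: 24.35
eef_pos: [0.6035, 0.0292, 0.049]
eef_rot: [0.252, 0.743, 0.484, -0.387]
wrist_force: [-1.7, -2.2, 2.4]
opening: -0.004
```

>>> drive_tool(
  increments=[
    [0.0029,0,-0.0041,0,0,0,-1],
    [0.0029,0,-0.0041,0,0,0,-1],
    [0.0029,0,-0.0041,0,0,0,-1],
    [0.0029,0,-0.0041,0,0,0,-1],
    [0.0029,0,-0.0041,0,0,0,-1],
    [0.0029,0,-0.0041,0,0,0,-1],
    [0.0029,0,-0.0041,0,0,0,-1],
    [0,0,0,0,0,0,-1],
    [0,0,0,0,0,0,-1],
  ],
)

```text
time_s: 25.48
eef_pos: [0.6176, 0.0611, 0.0488]
eef_rot: [0.252, 0.743, 0.484, -0.387]
wrist_force: [-1.8, -1.2, 3.1]
opening: 0.001
```

```bash
python3 - <<'E'
from h import *
stop=np.array([.623,.0734,.0495]); go(stop,35); print(((stop-T()[:3,3])@e),ctrl.get_obs()["wrist_force"]@e)
E
```

```text
pos [0.6176 0.0611 0.0488] shift(tool) [ 0.0071 -0.     -0.0114] rot(tool,deg) [-0.02 -0.   -0.01] shift in goal frame [ 0.0071 -0.     -0.0114]
0.013472250682141912 -1.860355292847498
```

>>> drive_tool(
  increments=[
    [0.0017,0,-0.0025,0,0,0,-1],
    [0.0017,0,-0.0025,0,0,0,-1],
    [0.0017,0,-0.0025,0,0,0,-1],
    [0,0,0,0,0,0,-1],
    [0,0,0,0,0,0,-1],
  ],
)

```text
time_s: 26.1
eef_pos: [0.6212, 0.0693, 0.0489]
eef_rot: [0.252, 0.743, 0.484, -0.387]
wrist_force: [-0.5, -1.0, -0.4]
opening: 0.002
```

>>> drive_tool(
  increments=[
    [0.0011,0,-0.0016,0,0,0,-1],
    [0,0,0,0,0,0,-1],
  ],
)

```text
time_s: 26.35
eef_pos: [0.622, 0.0712, 0.0489]
eef_rot: [0.252, 0.743, 0.484, -0.387]
wrist_force: [-0.3, -2.2, -0.7]
opening: -0.003
```

>>> drive_tool(
  increments=[
    [0.0011,0,-0.0016,0,0,0,-1],
    [0,0,0,0,0,0,-1],
  ],
)

```text
time_s: 26.6
eef_pos: [0.6228, 0.0729, 0.0489]
eef_rot: [0.252, 0.743, 0.484, -0.387]
wrist_force: [-0.9, -2.8, -0.7]
opening: -0.0
```

>>> drive_tool(
  increments=[
    [0.0006,0,-0.0008,0,0,0,-1],
    [0,0,0,0,0,0,-1],
  ],
)

```text
time_s: 26.85
eef_pos: [0.6229, 0.0731, 0.0488]
eef_rot: [0.252, 0.743, 0.484, -0.387]
wrist_force: [-4.2, -7.6, 1.8]
opening: 0.001
```

>>> drive_tool(
  increments=[
    [0.0008,0,-0.0012,0,0,0,-1],
    [0,0,0,0,0,0,-1],
  ],
)

```text
time_s: 27.1
eef_pos: [0.6231, 0.0733, 0.0488]
eef_rot: [0.253, 0.743, 0.484, -0.388]
wrist_force: [-10.3, -13.1, 4.5]
opening: -0.001
```

At the stop, with about 16 N along the axis. I back away smoothly, keeping in contact at first so the jar isn't jolted, then move clear.

>>> drive_tool(
  increments=[
    [-0.0017,0,0.0025,0,0,0,-1],
    [-0.0029,0,0.0041,0,0,0,-1],
    [-0.0029,0,0.0041,0,0,0,-1],
    [-0.0029,0,0.0041,0,0,0,-1],
    [-0.0029,0,0.0041,0,0,0,-1],
    [-0.0058,0,0.0082,0,0,0,-1],
    [0,0,0,0,0,0,-1],
    [0,0,0,0,0,0,-1],
  ],
)

```text
time_s: 28.1
eef_pos: [0.6104, 0.0447, 0.0491]
eef_rot: [0.252, 0.743, 0.484, -0.387]
wrist_force: [0.5, -0.0, -0.3]
opening: -0.002
```

>>> drive_tool(
  increments=[
    [-0.025,0,0.035,0,0,0,-1],
    [-0.034,0,0.049,0,0,0,-1],
    [-0.05,0,0.02,0,0,0,-1],
    [-0.06,0,0,0,0,0,-1],
    [0,0,0,0,0,0,-1],
    [0,0,0,0,0,0,-1],
    [0,0,0,0,0,0,-1],
    [0,0,0,0,0,0,-1],
    [0,0,0,0,0,0,-1],
  ],
)

```text
time_s: 29.22
eef_pos: [0.5366, -0.121, 0.1272]
eef_rot: [0.252, 0.743, 0.485, -0.387]
wrist_force: [-0.7, 0.9, 0.5]
opening: 0.003
```

```bash
python3 - <<'E'
from h import *
c=snap("wrist","w13.png");t=snap("top","t13.png");s=snap("side","s13.png")
P=cloud(t); m=(P[...,2]>.05)&(P[...,2]<.07)&(np.linalg.norm(P[...,:2]-pad0[:2],axis=-1)<.06)&(t["depth"]>0)
d=(P[m]-mouth)@e; print("pad face from mouth",d.min(),np.percentile(d,5),"at start:")
t0=dict(np.load("pics/top0.png.npz"));P=cloud(t0); m=(P[...,2]>.05)&(P[...,2]<.07)&(np.linalg.norm(P[...,:2]-pad0[:2],axis=-1)<.06)&(t0["depth"]>0)
d=(P[m]-mouth)@e; print(d.min(),np.percentile(d,5))
a=cv2.resize(s["img"],(600,375)); cv2.imwrite("pics/c13.png",s["img"][:,:,::-1])
E
```

```text
pad face from mouth -0.031740947451370405 -0.03064384056735808 at start:
-0.031451250129054996 -0.030520734296565197
```

View pics/w13.png

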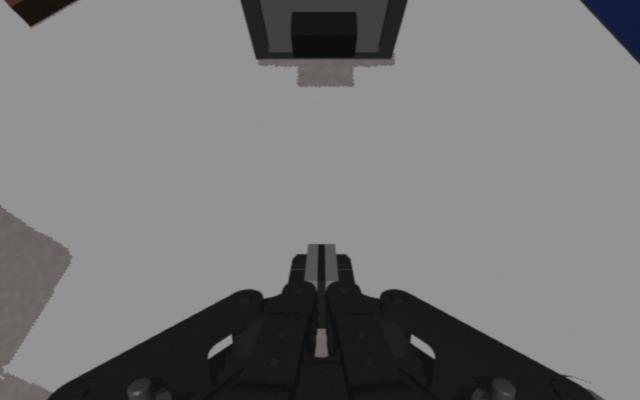

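View pics/s13.png

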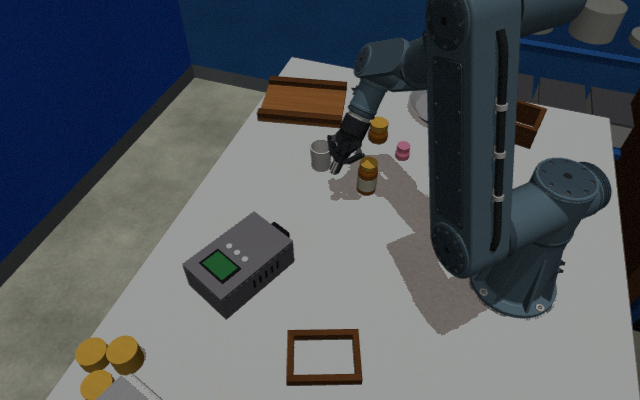

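View pics/t13.png

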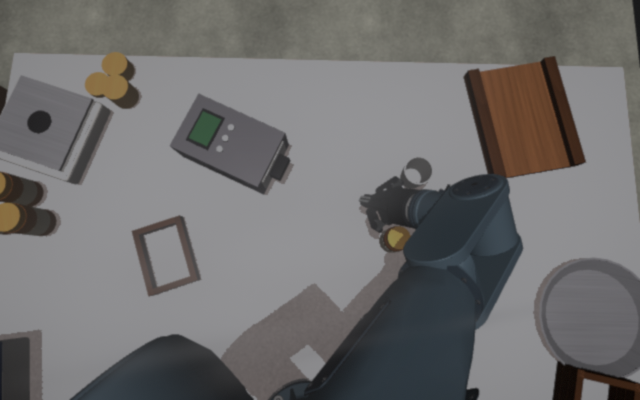

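The tray is latched: the pad face sits at −0.031 m from the mouth, the same as at the start. The gripper is between the tall jar and the beaker, so I rise clear and check them.

>>> drive_tool(
  increments=[
    [-0.033,0,-0.023,0,0,0,-1],
    [-0.041,0,-0.029,0,0,0,-1],
    [-0.041,0,-0.029,0,0,0,-1],
    [0,0,0,0,0,0,-1],
    [0,0,0,0,0,0,-1],
    [0,0,0,0,0,0,-1],
    [0,0,0,0,0,0,-1],
    [0,0,0,0,0,0,-1],
    [0,0,0,0,0,0,-1],
  ],
)

```text
time_s: 30.5
eef_pos: [0.5369, -0.1214, 0.2682]
eef_rot: [0.252, 0.743, 0.484, -0.387]
wrist_force: [-0.2, -0.3, -0.2]
opening: -0.0
```

```bash
python3 - <<'E'
from h import *
t=snap("top","t14.png");s=snap("side","s14.png");w=snap("wrist","w14.png")
s0=dict(np.load("pics/side0.png.npz"));t0=dict(np.load("pics/top0.png.npz"))
for n,(y0,y1,x0,x1) in dict(beaker=(138,172,308,334),tall=(155,196,355,380),frame=(325,388,284,364),tester_pad=(210,250,260,300)).items():
  print(n,"mean abs diff",np.abs(s["img"][y0:y1,x0:x1].astype(int)-s0["img"][y0:y1,x0:x1]).mean().round(2))
o=ctrl.get_obs();print(o["time_s"],o["eef_pos"],o["wrist_force"])
P=cloud(t); m=(P[...,2]>.05)&(P[...,2]<.07)&(np.linalg.norm(P[...,:2]-pad0[:2],axis=-1)<.06)&(t["depth"]>0)
d=(P[m]-mouth)@e; print(d.min())
cv2.imwrite("pics/c14.png",np.hstack([cv2.resize(s0["img"][120:260,250:400],(400,400)),cv2.resize(s["img"][120:260,250:400],(400,400))])[:,:,::-1])
E
```

```text
beaker mean abs diff 8.69
tall mean abs diff 16.85
frame mean abs diff 8.45
tester_pad mean abs diff 9.05
30.65 [ 0.53696012 -0.12148737  0.26846857] [-0.64719368  0.20490066 -0.48377611]
-0.03140668642469299
```

View pics/c14.png

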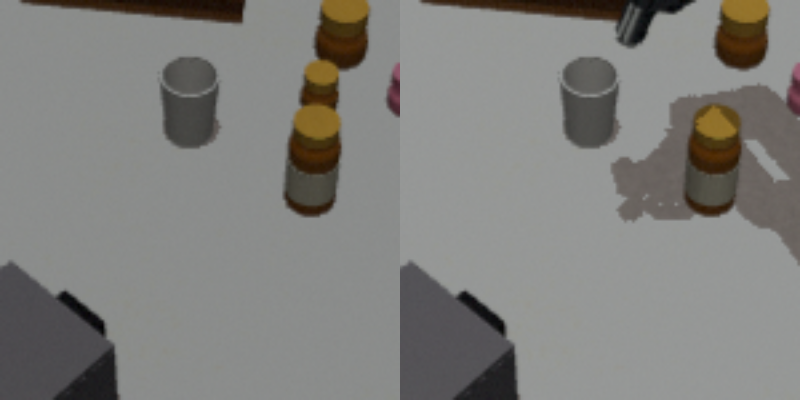

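Before and after match: the beaker, tall jar and pad are in the same pixels, and only the shadows differ. Handing in.

```bash
python3 -c "
from bench import hand_in; print(hand_in())"
```

```text
the job is handed in; nothing more can be done
None
```

I pressed the tray open, stood the small amber jar (not pink, the smaller one) upright in the ring, then pressed the tray home and backed away. I handed in at about 30.7 s with the arm clear. Both presses reached about 16–17 N at the stop.

**Last checks:**
- **Jar:** before closing, it stood inside the ring with its cap top at 0.0705 m, against an expected 0.070. The housing hides it once the tray is shut, so it could not be seen after that. The closing push was slow, and I saw no force jump until the stop.
- **Tray:** more than 2 s after release, the pad face was 31 mm out from the mouth, the same as when latched at the start.
- **Bystanders:** the tall jar and beaker look unmoved when compared with the first side picture. The frame also looks unmoved in the later views. The raw pixel differences for these areas were not zero (8 to 17 grey levels). I put that down to the arm's shadow and camera noise, judging by eye from the pictures.

**Disagreements:** the views differed by 2–6 mm on the recess centre. Some pictures were taken while the arm was still settling. I settled it with a still wrist view, and touchdown then came at the expected height. My plane fit to the cap came out sloped even when the jar stood on the table, so I ignored it and compared depths instead.

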